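# Seat a splined lamp stem in its base and keep it pressed home

## Robot

A 6-joint arm with a two-finger parallel gripper is mounted at the origin on the work surface. World frame = base frame: x ahead of the robot, y to its left, z up, the work surface at z = 0. Lengths are in m, angles in rad, forces in N, time in s.
With the tool pointing down it reaches from about 0.35 to 0.775 m from the base axis. Payload 7.3 kg.
Tool frame: the origin (TCP) lies at the very end of the fingers, on their centre line; the grasp point (between the pads) lies 19 mm behind it; z points along the fingers, y is the line along which they close (so a half turn about z gives the same grasp; the last joint's range is limited). The gripper opens to 92 mm and grips with 3 to 60 N. Pads are 19 mm wide; open, the fingers measure 130 mm over their backs; the gripper's body (75 mm by 190 mm) begins 47 mm behind the grasp point.
Start: joints at [1.051, 0.342, 1.524, -0, 1.275, -0.146], TCP at [0.192, 0.489, 0.205] pointing down, gripper open.
Joint ranges: [-2.53, 2.53], [-0.77, 2.02], [0.04, 2.7], [-1, 4.14], [0.28, 2.66], [-3.11, 3.11]. Speed limits (rad/s): [2.57, 2.57, 3.14, 3.14, 3.14, 3.14].

## Interface

Orientations are given as [roll, pitch, yaw] about the fixed x, y, z axes, in that order (R = Rz(yaw) Ry(pitch) Rx(roll)).
In Python, from cell import observe, read_camera, get_calibration, hand_in, search_frame gives the robot as it stands.
- The arm moves only by the tool step_arm, never from a script. Its argument "commands" is a list of rows, each an object with "translation": the shift along the tool's x, y, z in mm, a list of three; "roll": the turn about the tool's z in rad. In form: [{"translation": [x, y, z], "roll": roll}, ...]. A call has 1 to 20 rows; each row shifts and turns the commanded pose from where the row before left it, along the tool's axes as they then stand; what a row does not reach is not made up. A row lasts 1/12 s, in which the tool goes at most 41.7 mm and 7.16 degrees, less where a joint would pass 70% of its speed; a pose out of reach is approached as far as the arm can. A call is refused whole if a number of a shift passes 41.7 or a number of a turn 0.125, either way. A call with a gripper value outside its range is refused whole. "fingers" is the opening, from 0 (shut) to 1 (fully open), set as the call begins (left out, the last holds). The fingers move at their own pace and stop on an object; "grip_force" is the grip in N (left out, the last holds). Time passes only in rows, so rows that do not move let the fingers close. It gives the time, the measured TCP pose, the force, the opening and the grip force at its end, in the units of the state.
- observe(): the state, without advancing time (a new reading comes with each control period).
- read_camera(name): name is "scene" or "top" or "wrist"; returns the picture (384x512x3 uint8, red, green, blue); there is no depth.
- get_calibration(name): a dict with "camera_matrix" (3x3 intrinsics, pixels), "world_from_camera" (4x4, takes a point from camera to world coordinates). Camera axes: x right, y up, looking along -z (the intrinsics and any distortion apply to the point x, -y, -z); pixel columns grow to the right and rows downward; lengths in m; the calibration is good to about 2 mm. A picture is of the moment at which its call begins: read the wrist's pose just before it. get_calibration takes no time and is no camera call; for the wrist camera it gives the pose at the moment of the call.
- hand_in(): hands the job in; it is judged then, once.
Trained networks look in the newest picture that a camera, given by its name, has taken for a name from the list of things; names that differ only in an ending like _2 or _b are one class to them, and where a whole thing is asked for, a point or a joint stands for the part that bears it (a point fixed in the world has none). Each returns a list of dicts, best first, with "confidence" (0 to 1); they miss things now and then, are a little off and sometimes report something else, mostly with a low value. They report only what shows in the picture. A call takes as long as a camera call. They do not tell look-alikes from the thing itself.
- search_frame(camera, name): "at" ([x, y, z] in m, in world coordinates, good to about 4 mm: the middle of the surface that is visible of it).
The state is a dict: "time": time; "qpos": joint angles; "qvel": joint speeds; "joint_efforts": joint torques, N m; "tool_pos": TCP position; "tool_rot": TCP orientation; "contact_force": force on the tool from outside, world axes, zero at the start; "torque": the same for the moment, N m; "opening": finger opening in m; "grip_force": force on a finger pad.
Only numpy, scipy, OpenCV 4.12 (cv2) and the standard library are available. Lean on these libraries where they do the work, as an engineer would, in place of code of your own. Each camera call takes 0.05 s, during which the arm holds its last target. There are 200 camera calls.

## Task

Put the desk lamp together: take the upright lamp stem out of the plywood organiser, turn it until the ribs of its cross-shaped foot mesh with the cross-shaped socket of the lamp base, and push it down until it is fully home, its collar on the socket's rim. A sprung contact in the socket pushes back, so finish with the stem still gripped and pressed home: do not let go. Leave the glue stick, lamp shade, mug and computer mouse where they are.

Things in the scene. Friction and masses are not known exactly. Their poses are not given: they have to be found in the camera images.
- stem: Bare metal lamp stem, 150 mm tall, 0.13-0.24 kg, loose, upright in a well of the organiser (underside 18 mm above the table), any yaw. Origin: centre of its underside, z up. Foot, 0-26 mm up: four ribs along its own +-x and +-y, 36 mm tip to tip, 8 mm wide, rounded below (radius 4). Then a collar of 48 mm diameter to 32 mm, an 18 mm tube to 110 mm, a 22 x 22 mm square head to 150 mm
- stem_grip (a point): Centre of the stem's square head, where to grip it: on the axis, 130 mm above the underside; axes as the stem's. The head's flat sides face along the same x and y axes as the ribs. The stem is the same after each quarter turn
- lamp_base: Bare aluminium lamp base, fixed to the table, left or right on the desk, any yaw. Origin: centre of its underside, on the table, z up. Round foot 120 mm across, 16 mm high, carrying a square 60 x 60 mm socket head whose flat top (the rim) is 60 mm above the table. Home: the stem's collar sits on the rim, the stem's underside 34 mm above the table
- socket_mouth (a point): Centre of the socket's mouth, in the plane of the rim, 60 mm above the table; axes as the base's. The socket is a cross: two slots 11 mm wide, 39 mm long, 29 mm deep, along the base's x and y axes, parallel to the head's sides. The foot enters in any quarter turn with its ribs along the slots, within about 4 degrees
- contact_pin (a joint): How far the 10 mm brass contact pin in the middle of the socket is pushed down, in m: 0 at rest (its top 16 mm below the rim), 0.010 with the stem home, 0.012 at its stop. Its spring pushes up with 5 N at rest, 8 N at home: more than the stem's weight, so a stem let go rises about 10 mm
- organiser: Plywood block, 75 mm (x) by 165 mm (y) by 40 mm high, fixed to the table on the other side from the lamp base. Origin: centre of its underside. Two round wells, 44 mm wide and 22 mm deep, are centred at y = +45 mm and y = -45 mm in its own frame: one holds the stem, the other the glue stick
- glue_stick: Bystander: round glue stick, 30 mm diameter, 75 mm tall, standing in the other well (its top 93 mm above the table). Origin: centre of its underside
- shade: Bystander: orange cone-shaped lamp shade, 104 mm wide and 70 mm high, standing on the table between organiser and base, nearer the robot. Origin: centre of its underside
- mug: Bystander: white mug, 80 mm wide and 85 mm high, with a handle, at the far side of the table. Origin: centre of its underside
- mouse: Bystander: white computer mouse, 105 x 60 x 30 mm, at the far side of the table. Origin: centre of its underside
Not all that is in view belongs to the job. There is more than one size of the stem; the one meant has the size given above. Leave any turquoise look-alike of the lamp_base alone.

How it is judged:
On the way, in this order (a step that is already met when the one before it is completed fails the run):
1. the stem is lifted out of the organiser, clear of its well and carried by the gripper (height (world z) of stem above 0.045 m and contact force between stem and organiser below 0.1 N and contact force between stem and the fingers above 1 N), for 0.2 s.
2. the ribs have meshed: the foot is at least 8 mm inside the socket, upright and centred (z of stem in the frame of socket_mouth below -0.008 m and horizontal distance between stem and socket_mouth below 0.005 m and angle between stem's own z axis and vertical below 0.12 rad), for 0.1 s.
At the end, for the whole second after the job is handed in: Stem in the socket within 2.5 mm of home, centred within 4 mm, upright within 0.08 rad, at rest; contact pin in by 7.5 mm or more; fingers hold the stem from its sides, not from on top (over 2 N), and it bears on the base with over 4 N; bystanders moved less than 30 mm (value of joint contact_pin above 0.0075 m and z of stem in the frame of socket_mouth below -0.0235 m and horizontal distance between stem and socket_mouth below 0.004 m and angle between stem's own z axis and vertical below 0.08 rad and contact force between stem and lamp_base above 4 N and contact force between stem and the fingers above 2 N and z of the grasp point in the frame of stem below 0.155 m and linear speed of stem below 0.02 m/s and distance of each of glue_stick, shade, mug, mouse from where it was at the start of the episode below 0.03 m); the arm keeps its last pose, push and grip.
It fails at once if a bystander is knocked away or over (moved more than 30 mm) (distance of any of glue_stick, shade, mug, mouse from where it was at the start of the episode above 0.03 m).
It also fails if it takes over 40 s, if anything falls off the work surface, if the arm or the gripper's body presses on something with over 40 N, if the wrist force passes 120 N, or if a joint passes its speed limit or range.

## Working session

There is one attempt and no reset: what is moved stays moved. The work goes in short steps, Python scripts to look and compute and a tool call to move; the robot and the scene stay as the last step left them, time stands still between calls to the robot, and variables do not carry over. Pictures are saved under pics/ and viewed, at most 10 in all, crops included, and the job is handed in when it is done.

Besides the shell and the picture viewer there is one more tool, called after "Emit:" as a command line: name --argument value ..., lists and objects as JSON in quotes. step_arm: Moves the arm, as the interface text tells. Its arguments: {"type":"object","properties":{"commands":{"type":"array"},"fingers":{"type":"number"},"grip_force":{"type":"number"}},"required":["commands"]}

```bash
mkdir -p pics; ls
python3 - <<'E'
from cell import *
import cv2,numpy as np
print(observe())
for c in("scene","top"):
    im=read_camera(c); cv2.imwrite(f"pics/{c}0.png",im[:,:,::-1])
    k=get_calibration(c);print(c,np.round(k["camera_matrix"],1).tolist(),np.round(k["world_from_camera"],3).tolist())
    for n in("stem","lamp_base","organiser","glue_stick","shade","mug","mouse"):
        print(n,[(np.round(d["at"],3).tolist(),round(d["confidence"],2)) for d in search_frame(c,n)])
E
```

```text
pics
{'time': 0.0, 'qpos': array([ 1.05101220e+00,  3.42700840e-01,  1.52500752e+00, -1.61928915e-05,
        1.27538357e+00, -1.46016628e-01]), 'qvel': array([0.00074786, 0.00052245, 0.00051177, 0.00176473, 0.0006855 ,
       0.00067236]), 'joint_efforts': array([-1.27938718e-03, -4.31236768e+01, -2.44219011e+01,  7.16400566e-02,
        5.59217006e-02, -1.21401745e-04]), 'tool_pos': array([0.19146647, 0.48837742, 0.20415965]), 'tool_rot': array([-3.14010708e+00, -2.02822572e-04,  2.76782973e+00]), 'contact_force': array([ 0.47971177, -0.31624902, -0.24045846]), 'torque': array([ 0.05430615, -0.00281816, -0.03701212]), 'grip_force': 0.0, 'opening': 0.09181500588136064}
scene [[426.2, 0.0, 259.9], [0.0, 426.2, 187.5], [0.0, 0.0, 1.0]] [[0.612, -0.495, 0.616, 1.167], [0.791, 0.387, -0.474, -0.439], [-0.004, 0.778, 0.629, 0.728], [0.0, 0.0, 0.0, 1.0]]
stem [([0.572, 0.145, 0.096], 0.93), ([0.425, 0.22, 0.094], 0.8), ([0.465, 0.139, 0.098], 0.75)]
lamp_base [([0.721, -0.28, 0.016], 0.92), ([0.541, -0.196, 0.018], 0.56)]
organiser [([0.593, 0.184, 0.041], 0.65)]
glue_stick [([0.577, 0.23, 0.068], 0.7)]
shade [([0.416, -0.026, 0.038], 0.74)]
mug [([0.762, -0.104, 0.054], 0.83)]
mouse [([0.771, 0.158, 0.027], 0.87)]
top [[359.6, 0.0, 257.8], [0.0, 359.6, 194.0], [0.0, 0.0, 1.0]] [[0.02, 0.989, -0.149, 0.445], [-0.999, 0.024, 0.022, 0.033], [0.025, 0.149, 0.989, 0.996], [0.0, 0.0, 0.0, 1.0]]
stem [([0.418, 0.23, 0.066], 0.82), ([0.566, 0.148, 0.05], 0.79), ([0.452, 0.146, 0.042], 0.63)]
lamp_base [([0.695, -0.258, 0.018], 0.88), ([0.522, -0.18, 0.017], 0.62), ([0.561, 0.201, 0.038], 0.42)]
organiser [([0.561, 0.201, 0.038], 0.82)]
glue_stick [([0.573, 0.241, 0.093], 0.46), ([0.522, -0.177, 0.017], 0.42)]
shade []
mug [([0.766, -0.105, 0.037], 0.88)]
mouse [([0.755, 0.167, 0.027], 0.58)]
```

View pics/scene0.png

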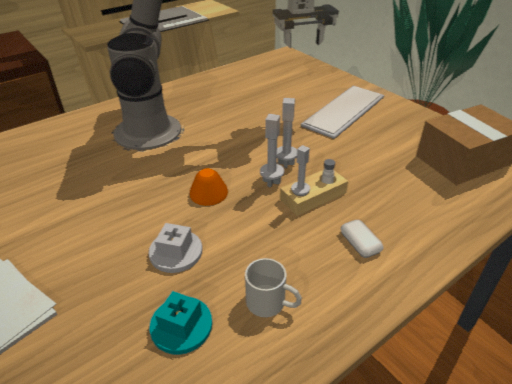

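View pics/top0.png

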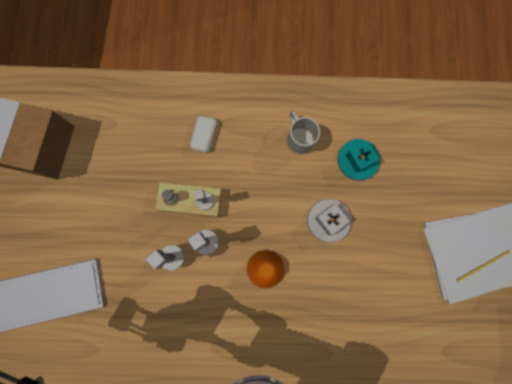

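The wanted stem is the short one in the yellow organiser (scene pixel 302,170). It could be mistaken for the two taller stems standing on the table at (272,148) and (288,130). The wanted base is the grey one at (175,247), not the turquoise one at (180,322). Next I'll check this in a close crop and get the wrist camera's geometry.

```bash
cat > h.py <<'E'
from cell import *
import cv2,numpy as np
from scipy.spatial.transform import Rotation as Ro
def tool():
    o=observe();T=np.eye(4);T[:3,:3]=Ro.from_euler("xyz",o["tool_rot"]).as_matrix();T[:3,3]=o["tool_pos"];return T
def proj(c,P,k=None):
    k=k or get_calibration(c);P=np.atleast_2d(P);W=np.linalg.inv(k["world_from_camera"])
    q=P@W[:3,:3].T+W[:3,3];q=q*[1,-1,-1];p=q@np.array(k["camera_matrix"]).T;return p[:,:2]/p[:,2:]
def ray(c,uv,z,k=None):
    k=k or get_calibration(c);W=np.array(k["world_from_camera"]);d=np.linalg.inv(k["camera_matrix"])@[uv[0],uv[1],1]
    d=W[:3,:3]@(d*[1,-1,-1]);return W[:3,3]+d*(z-W[2,3])/d[2]
E
python3 - <<'E'
from h import *
k=get_calibration("wrist");print(np.array(k["camera_matrix"]).round(1).tolist());print((np.linalg.inv(tool())@k["world_from_camera"]).round(3));print(k.keys())
a=cv2.imread("pics/scene0.png")[80:225,240:370];cv2.imwrite("pics/crop1.png",cv2.resize(a,None,fx=4,fy=4,interpolation=cv2.INTER_CUBIC))
E
```

```text
[[343.4, 0.0, 246.5], [0.0, 343.4, 193.8], [0.0, 0.0, 1.0]]
[[ 0.001  0.952  0.307  0.084]
 [ 1.    -0.001 -0.001  0.   ]
 [-0.     0.307 -0.952 -0.18 ]
 [ 0.     0.     0.     1.   ]]
dict_keys(['camera_matrix', 'world_from_camera'])
```

View pics/crop1.png

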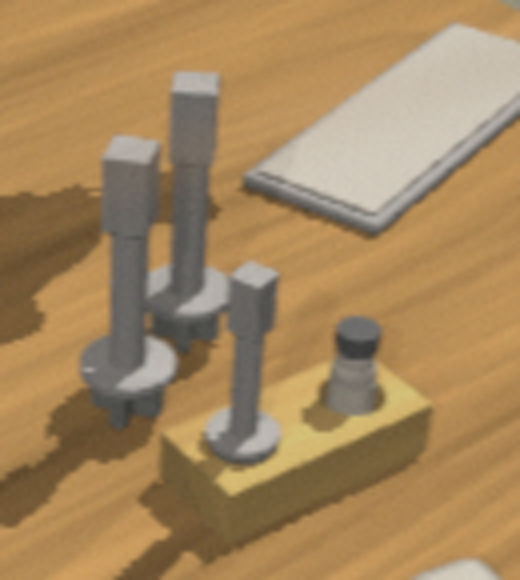

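Crop shows the wanted short stem in the yellow organiser (crop 250,300), with two clearly larger look-alikes on the table to its left. Rising, then flying over.

Emit:
step_arm --commands '[{"translation": [0,0,-35],"roll": 0},{"translation": [0,0,-35],"roll": 0},{"translation": [0,0,-30],"roll": 0},{"translation": [-36,-14,0],"roll": 0},{"translation": [-36,-14,0],"roll": 0},{"translation": [-36,-14,0],"roll": 0},{"translation": [-36,-14,0],"roll": 0},{"translation": [-36,-14,0],"roll": 0},{"translation": [-36,-14,0],"roll": 0},{"translation": [-36,-14,0],"roll": 0},{"translation": [-36,-14,0],"roll": 0},{"translation": [-36,-14,0],"roll": 0},{"translation": [-36,-14,0],"roll": 0},{"translation": [-36,-14,0],"roll": 0},{"translation": [-36,-14,0],"roll": 0},{"translation": [-27,-17,0],"roll": 0},{"translation": [0,0,0],"roll": 0},{"translation": [0,0,0],"roll": 0}]'

```text
time: 2.3
tool_pos: [0.5521, 0.1475, 0.3041]
tool_rot: [-3.141, -0.001, 2.765]
contact_force: [-0.9, -0.1, -1.1]
opening: 0.0918
grip_force: 0.0
```

Run:
```python
from h import *
import json
o=observe();print(o["time"],o["tool_pos"],o["tool_rot"])
k=get_calibration("wrist");im=read_camera("wrist");cv2.imwrite("pics/w1.png",im[:,:,::-1])
json.dump({a:np.array(b).tolist() for a,b in k.items()},open("w1.json","w"))
for n in("stem","stem_grip"):print(n,[(np.round(d["at"],3).tolist(),round(d["confidence"],2)) for d in search_frame("wrist",n)])
```

```text
2.3 [0.55211191 0.14748846 0.30408599] [-3.14120170e+00 -1.13289645e-03  2.76467037e+00]
stem [([0.428, 0.228, 0.042], 0.83), ([0.56, 0.157, 0.093], 0.82), ([0.457, 0.154, 0.203], 0.72), ([0.526, -0.161, 0.015], 0.58)]
stem_grip [([0.56, 0.156, 0.09], 0.81), ([0.46, 0.155, 0.205], 0.61), ([0.426, 0.223, 0.046], 0.61)]
```

View pics/w1.png

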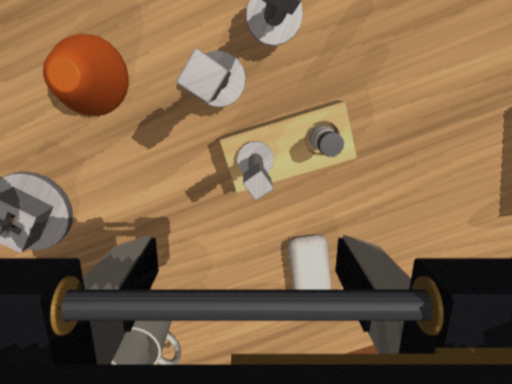

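Wrist view: the wanted stem's head is at (257,182) in the organiser, the glue stick at (328,142), the big look-alikes at (203,75) and (275,15), and the lamp base at the left edge (20,220).

Run:
```python
from h import *
import json
k=json.load(open("w1.json"));print(ray("w",(258,183),.168,k),ray("w",(203,75),.21,k))
a=cv2.imread("pics/w1.png")[135:210,225:290];cv2.imwrite("pics/c2.png",cv2.resize(a,None,fx=8,fy=8,interpolation=cv2.INTER_CUBIC))
```

```text
[0.56282804 0.15563816 0.168     ] [0.4566513  0.15041322 0.21      ]
```

View pics/c2.png

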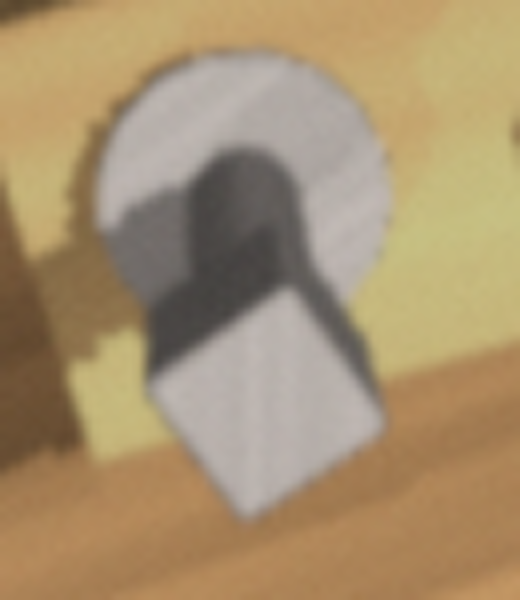

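Run:
```python
from h import *
import json
k=json.load(open("w1.json"))
c=np.array([(288,288),(383,425),(248,520),(152,382)])/8+[224.56,134.56]
for z in(.16,.168,.176):
    P=np.array([ray("w",p,z,k) for p in c]);e=np.roll(P,-1,0)-P
    print(z,P.mean(0).round(4),np.linalg.norm(e,axis=1).round(4),np.degrees(np.arctan2(e[:,1],e[:,0]))%90)
P=np.array([.563,.1556,.168]);print("collar px",proj("w",[*P[:2],.05],k),"top cam head px",proj("top",P),proj("top",P-[0,0,.01]))
a=cv2.imread("pics/top0.png")[175:225,180:240];b=cv2.imread("pics/top0.png")[195:245,305:365]
cv2.imwrite("pics/c3.png",cv2.resize(np.hstack([a,b]),None,fx=6,fy=6,interpolation=cv2.INTER_CUBIC))
```

```text
0.16 [0.5671 0.1543 0.16  ] [0.0211 0.0207 0.0215 0.0203] [12.94266936 15.23011884 12.14726499 14.08485912]
0.168 [0.5648 0.1549 0.168 ] [0.0205 0.0201 0.021  0.0198] [12.94266936 15.23011884 12.14726499 14.08485912]
0.176 [0.5625 0.1555 0.176 ] [0.02   0.0196 0.0204 0.0193] [12.94266936 15.23011884 12.14726499 14.08485912]
collar px [[255.09396983 157.81230856]] top cam head px [[197.15912138 195.61012486]] [[197.76232843 196.22428675]]
```

View pics/c3.png

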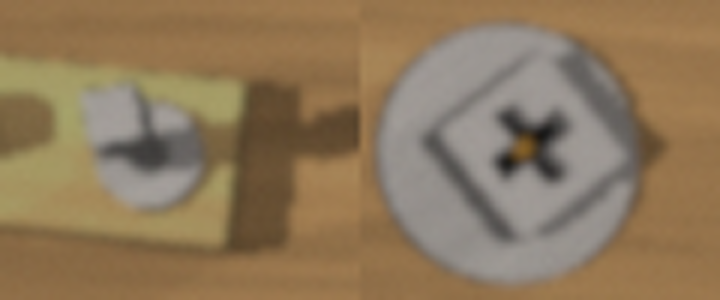

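The head's top corners give yaw ≈13.6° (mod 90) and centre ≈(0.564,0.155). The top crop puts the head near (198,194), which agrees. I'll turn the gripper to match, go lower and take a second view.

Emit:
step_arm --commands '[{"translation": [0,0,0],"roll": -0.1},{"translation": [0,0,10],"roll": -0.1},{"translation": [0,0,10],"roll": -0.1},{"translation": [0,0,10],"roll": -0.1},{"translation": [0,0,10],"roll": -0.1},{"translation": [0,0,10],"roll": -0.1},{"translation": [-13,5,10],"roll": -0.014},{"translation": [0,0,0],"roll": 0},{"translation": [0,0,0],"roll": 0}]'

```text
time: 3.2
tool_pos: [0.5622, 0.1579, 0.2447]
tool_rot: [3.141, -0.001, -2.9]
contact_force: [0.1, 1.1, -0.0]
opening: 0.092
grip_force: 0.0
```

Run:
```python
from h import *
import json
o=observe();print(o["time"],o["tool_pos"],o["tool_rot"],o["qpos"].round(2))
k=get_calibration("wrist");im=read_camera("wrist");cv2.imwrite("pics/w2.png",im[:,:,::-1])
json.dump({a:np.array(b).tolist() for a,b in k.items()},open("w2.json","w"))
c=proj("w",[.564,.155,.168],k)[0];print(c)
x,y=int(c[0])-50,int(c[1])-60;print(x,y)
cv2.imwrite("pics/c4.png",cv2.resize(im[y:y+100,x:x+100,::-1],None,fx=6,fy=6,interpolation=cv2.INTER_CUBIC))
```

```text
3.2 [0.56220542 0.15791767 0.24470076] [ 3.14136330e+00 -8.74286405e-04 -2.90002868e+00] [ 0.14  0.43  1.28  0.    1.43 -1.67]
[241.48129335 196.09317092]
191 136
```

View pics/c4.png

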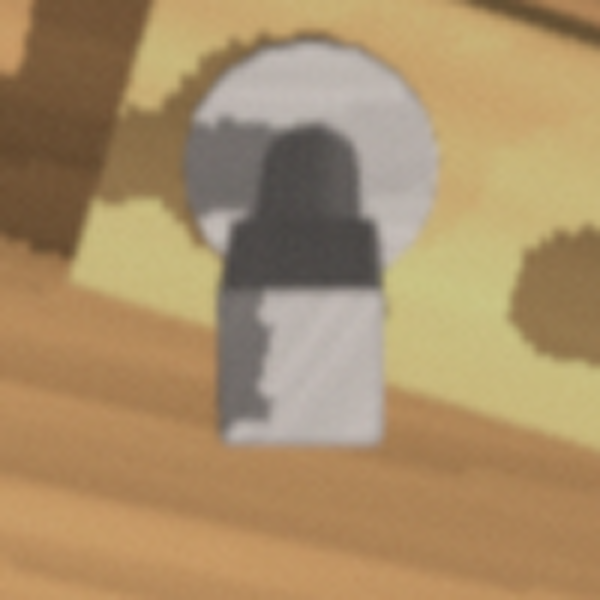

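Run:
```python
from h import *
import json
k1=json.load(open("w1.json"));k=json.load(open("w2.json"))
c1=(np.array([(288,288),(383,425),(248,520),(152,382)])/8+[224.56,134.56]).mean(0)
c=np.array([(218,290),(384,290),(384,444),(219,444)])/6+[190.58,135.58]
def rd(uv,k):
    a=ray("w",uv,1,k);b=ray("w",uv,0,k);d=b-a;return np.array(k["world_from_camera"])[:3,3],d/np.linalg.norm(d)
A=np.zeros((3,3));B=np.zeros(3)
for uv,kk in((c1,k1),(c.mean(0),k)):
    o,d=rd(uv,kk);M=np.eye(3)-np.outer(d,d);A+=M;B+=M@o
print("tri",np.linalg.solve(A,B))
for z in(.16,.168):
    P=np.array([ray("w",p,z,k) for p in c]);e=np.roll(P,-1,0)-P
    print(z,P.mean(0).round(4),np.linalg.norm(e,axis=1).round(4),np.degrees(np.arctan2(e[:,1],e[:,0]))%90)
# collar centre
print("collar",ray("w",(311/6+190.58,163/6+135.58),.05,k))
P=ray("w",c.mean(0),.168,k);T=tool();print("delta tool",T[:3,:3].T@(P-T[:3,3]),"yaw",np.degrees(observe()["tool_rot"][2]))
```

```text
tri [0.56543573 0.15475306 0.16556833]
0.16 [0.5674 0.1551 0.16  ] [0.0222 0.022  0.0226 0.022 ] [13.88324991 14.2984471  13.88266274 13.24335753]
0.168 [0.5648 0.1546 0.168 ] [0.0215 0.0213 0.0219 0.0213] [13.88324991 14.2984471  13.88266274 13.24335753]
collar [0.56383112 0.15435747 0.05      ]
delta tool [-0.00143867 -0.00341962  0.07735349] yaw -166.1873792560613
```

Two-view height of the head top is 0.166 (text says 0.168), and the yaw is aligned at 13.8°. Descending to grip.

Emit:
step_arm --commands '[{"translation": [-1.5,-3.5,16],"roll": 0},{"translation": [0,0,20],"roll": 0},{"translation": [0,0,20],"roll": 0},{"translation": [0,0,20],"roll": 0},{"translation": [0,0,20],"roll": 0},{"translation": [0,0,20],"roll": 0},{"translation": [0,0,0],"roll": 0},{"translation": [0,0,0],"roll": 0}]'

```text
time: 3.92
tool_pos: [0.5648, 0.1538, 0.1293]
tool_rot: [3.141, -0.001, -2.901]
contact_force: [0.2, 0.1, -0.4]
opening: 0.0921
grip_force: 0.0
```

Emit:
step_arm --commands '[{"translation": [0,0,0],"roll": 0},{"translation": [0,0,0],"roll": 0},{"translation": [0,0,0],"roll": 0},{"translation": [0,0,0],"roll": 0},{"translation": [0,0,0],"roll": 0},{"translation": [0,0,0],"roll": 0},{"translation": [0,0,0],"roll": 0},{"translation": [0,0,0],"roll": 0}]' --fingers 0 --grip_force 45

```text
time: 4.58
tool_pos: [0.5653, 0.1537, 0.1289]
tool_rot: [3.142, 0.0, -2.901]
contact_force: [0.6, -0.2, -0.1]
opening: 0.0428
grip_force: 0.0
```

Emit:
step_arm --commands '[{"translation": [0,0,0],"roll": 0},{"translation": [0,0,0],"roll": 0},{"translation": [0,0,0],"roll": 0},{"translation": [0,0,0],"roll": 0},{"translation": [0,0,0],"roll": 0},{"translation": [0,0,0],"roll": 0},{"translation": [0,0,0],"roll": 0}]'

```text
time: 5.17
tool_pos: [0.5653, 0.1537, 0.1288]
tool_rot: [3.142, -0.0, -2.901]
contact_force: [0.5, 0.1, -0.3]
opening: 0.0215
grip_force: 45.0
```

Gripped, opening 21.5 mm. Lifting, then checking.

Emit:
step_arm --commands '[{"translation": [0,0,-8],"roll": 0},{"translation": [0,0,-14],"roll": 0},{"translation": [0,0,-14],"roll": 0},{"translation": [0,0,-14],"roll": 0},{"translation": [0,0,-16],"roll": 0},{"translation": [0,0,-16],"roll": 0},{"translation": [0,0,-16],"roll": 0},{"translation": [0,0,-16],"roll": 0},{"translation": [0,0,-16],"roll": 0},{"translation": [0,0,0],"roll": 0}]'

```text
time: 6.0
tool_pos: [0.5665, 0.1539, 0.2626]
tool_rot: [-3.141, 0.006, -2.901]
contact_force: [0.5, -0.8, -1.4]
opening: 0.0214
grip_force: 45.0
```

Emit:
step_arm --commands '[{"translation": [2,-14,0],"roll": 0},{"translation": [4,-28,0],"roll": 0},{"translation": [4,-28,0],"roll": 0},{"translation": [4,-28,0],"roll": 0},{"translation": [4,-28,0],"roll": 0},{"translation": [4,-28,0],"roll": 0},{"translation": [4,-28,0],"roll": 0},{"translation": [4,-28,0],"roll": 0},{"translation": [4,-28,0],"roll": 0},{"translation": [4,-28,0],"roll": 0},{"translation": [2,-11,0],"roll": 0},{"translation": [0,0,0],"roll": -0.1},{"translation": [0,0,0],"roll": -0.1},{"translation": [0,0,0],"roll": -0.1},{"translation": [0,0,0],"roll": -0.1},{"translation": [0,0,0],"roll": 0},{"translation": [0,0,0],"roll": 0},{"translation": [0,0,0],"roll": 0}]'

```text
time: 7.5
tool_pos: [0.592, -0.1248, 0.2583]
tool_rot: [3.141, -0.001, -2.504]
contact_force: [-0.5, 0.8, -2.0]
opening: 0.0217
grip_force: 45.0
```

Run:
```python
from h import *
import json
o=observe();print(o["time"],o["tool_pos"],o["tool_rot"],o["qpos"].round(2))
k=get_calibration("wrist");im=read_camera("wrist");cv2.imwrite("pics/w3.png",im[:,:,::-1])
json.dump({a:np.array(b).tolist() for a,b in k.items()},open("w3.json","w"))
for n in("socket_mouth","lamp_base"):print(n,[(np.round(d["at"],3).tolist(),round(d["confidence"],2)) for d in search_frame("wrist",n)])
cv2.imwrite("pics/w3b.png",cv2.resize(im[0:260,100:440,::-1],None,fx=2.3,fy=2.3,interpolation=cv2.INTER_CUBIC))
```

```text
7.5 [ 0.59201509 -0.12481953  0.25825832] [ 3.14069392e+00 -5.26024886e-04 -2.50420187e+00] [-0.33  0.46  1.19  0.    1.49 -2.54]
socket_mouth [([0.524, -0.186, 0.012], 0.89), ([0.684, -0.267, 0.023], 0.65)]
lamp_base [([0.687, -0.267, 0.021], 0.92), ([0.522, -0.182, 0.018], 0.63)]
```

View pics/w3b.png

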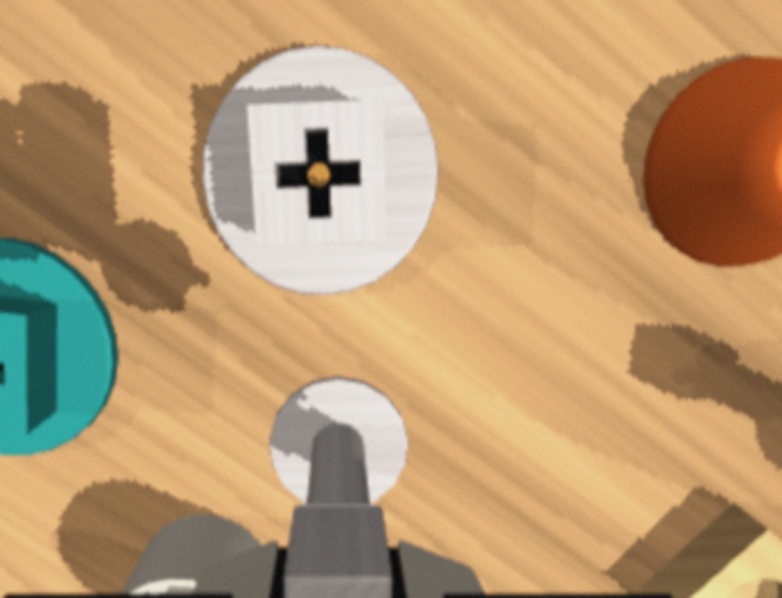

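The wrist view shows the grey base with its cross socket at crop (318,173), already nearly parallel to the tool. The held stem's collar is at crop (338,443). The turquoise look-alike is at the left. Next I'll measure the cross precisely.

```bash
cat > cross.py <<'E'
from h import *
import json
def cross(im,k,guess,zs=(.06,)):
    u,v=proj("w",guess,k)[0].astype(int);r=30
    g=cv2.resize(cv2.cvtColor(im[max(v-r,0):v+r,u-r:u+r],cv2.COLOR_BGR2GRAY),None,fx=6,fy=6,interpolation=cv2.INTER_CUBIC)
    sat=cv2.resize(im[max(v-r,0):v+r,u-r:u+r].min(2),None,fx=6,fy=6,interpolation=cv2.INTER_CUBIC)
    m=(sat<90).astype(np.uint8)
    cs,_=cv2.findContours(m,cv2.RETR_EXTERNAL,cv2.CHAIN_APPROX_NONE)
    c=max((c for c in cs if cv2.contourArea(c)>500),key=lambda c:-np.linalg.norm(c.mean((0,1))-180))
    h=cv2.convexHull(c)
    # tip edges: min area rect of cross (rotated with arms: rect along arms)
    best=None
    P=c[:,0].astype(float)
    out=[]
    for z in zs:
        W=np.array([ray("w",((p[0]+.5)/6-.5+u-r,(p[1]+.5)/6-.5+max(v-r,0)),z,k)[:2] for p in P])
        def f(a):
            R=np.array([[np.cos(a),np.sin(a)],[-np.sin(a),np.cos(a)]]);q=W@R.T;lo=np.percentile(q,1.5,axis=0);hi=np.percentile(q,98.5,axis=0);return lo,hi,R
        # bounding box area is minimal along arms' direction among (yaw-35..yaw+35)? use slot-edge concentration
        A=np.radians(np.arange(0,90,.25))
        def conc(a):
            q=W@np.array([[np.cos(a),np.sin(a)],[-np.sin(a),np.cos(a)]]).T
            return sum((np.histogram(q[:,i],bins=np.arange(q[:,i].min(),q[:,i].max()+.001,.0007))[0]**2).sum() for i in(0,1))
        s=[conc(a) for a in A];a=A[int(np.argmax(s))];lo,hi,R=f(a)
        print(z,"centre",(R.T@((lo+hi)/2)).round(4),"size",(hi-lo).round(4),"yaw",np.degrees(a), cv2.contourArea(c)/36)
    return
E
python3 - <<'E'
from cross import *
k=json.load(open("w3.json"));im=cv2.imread("pics/w3.png")
cpx=(318/2.3+100-.3,173/2.3-.3);g=ray("w",cpx,.06,k);print(g)
cross(im,k,g,(.05,.06))
# stem collar vs tool
o=observe();T=tool();z=T[2,3]-.079
print("collar",ray("w",(338/2.3+99.7,443/2.3-.3),z,k),"tcp",T[:3,3],"yaw",np.degrees(o["tool_rot"][2])%90)
# top-view second ray
def rd(c,uv,k):
    a=ray(c,uv,1,k);b=ray(c,uv,0,k);d=b-a;return np.array(k["world_from_camera"])[:3,3],d/np.linalg.norm(d)
kt=get_calibration("top");A=np.zeros((3,3));B=np.zeros(3)
for c,uv,kk in(("w",cpx,k),("top",(333.3-.4,218.8-.4),kt)):
    p,d=rd(c,uv,kk);M=np.eye(3)-np.outer(d,d);A+=M;B+=M@p
print("tri",np.linalg.solve(A,B),"top ray at .06",ray("top",(332.9,218.4),.06,kt))
E
```

```text
[ 0.52329726 -0.18585488  0.06      ]
0.05 centre [ 0.5235 -0.1859] size [0.038 0.038] yaw 38.5 583.7638888888889
0.06 centre [ 0.5235 -0.1856] size [0.037 0.037] yaw 38.5 583.7638888888889
collar [ 0.59053701 -0.12484019  0.17962462] tcp [ 0.59222882 -0.12480724  0.25862462] yaw 36.605464016662324
tri [ 0.52469568 -0.18509111  0.06456399] top ray at .06 [ 0.52646934 -0.18553317  0.06      ]
```

Emit:
step_arm --commands '[{"translation": [0,0,14],"roll": -0.033},{"translation": [0,0,20],"roll": 0},{"translation": [0,0,20],"roll": 0},{"translation": [0,0,14],"roll": 0},{"translation": [0,0,0],"roll": 0},{"translation": [0,0,0],"roll": 0},{"translation": [0,0,0],"roll": 0}]'

```text
time: 8.23
tool_pos: [0.593, -0.1251, 0.192]
tool_rot: [-3.14, 0.001, -2.469]
contact_force: [-0.2, -0.6, -2.0]
opening: 0.0215
grip_force: 45.0
```

Run:
```python
from cross import *
T=tool();o=observe();print(o["time"],T[:3,3],np.degrees(o["tool_rot"]))
k=get_calibration("wrist");im=read_camera("wrist")[:,:,::-1].copy();cv2.imwrite("pics/w4.png",im)
json.dump({a:np.array(b).tolist() for a,b in k.items()},open("w4.json","w"))
cross(im,k,[.5235,-.1857,.06],(.06,))
print(proj("w",[.5235,-.1857,.06],k),proj("w",T[:3,3]-[0,0,.079],k))
cv2.imwrite("pics/w4b.png",cv2.resize(im[20:260,130:400],None,fx=2.5,fy=2.5,interpolation=cv2.INTER_CUBIC))
```

```text
8.2333 [ 0.59297054 -0.12507147  0.19201438] [-1.79909740e+02  6.36422986e-02 -1.41445888e+02]
0.06 centre [ 0.5235 -0.1857] size [0.0372 0.0371] yaw 38.5 881.7916666666666
[[241.28981116  72.13949534]] [[245.83834673 193.43987979]]
```

View pics/w4b.png

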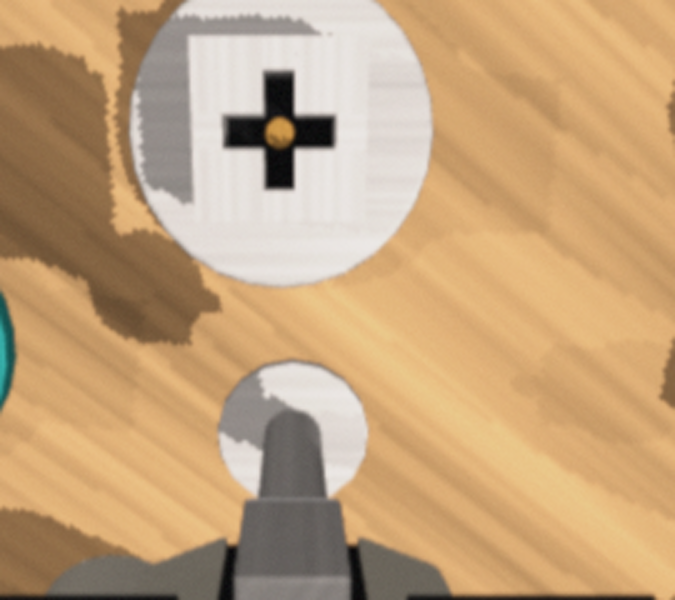

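The lower view confirms it: the cross is at crop (279,131), parallel to the image, and the collar is centred at (292,433). The centre came out the same from both heights. Moving over the socket.

Emit:
step_arm --commands '[{"translation": [10,-0.5,0],"roll": 0},{"translation": [18,-1,0],"roll": 0},{"translation": [20,-1,0],"roll": 0},{"translation": [20,-1,0],"roll": 0},{"translation": [16,-1,0],"roll": 0},{"translation": [8,0,0],"roll": 0},{"translation": [0,0,0],"roll": 0},{"translation": [0,0,0],"roll": 0},{"translation": [0,0,0],"roll": 0}]'

```text
time: 9.03
tool_pos: [0.5238, -0.1854, 0.1912]
tool_rot: [-3.141, 0.001, -2.468]
contact_force: [0.0, -0.3, -3.4]
opening: 0.0218
grip_force: 45.0
```

Run:
```python
from h import *
T=tool();o=observe();print(o["time"],T[:3,3],np.degrees(o["tool_rot"]),o["contact_force"]);print(T[:3,:3].T@(np.array([.5235,-.1857,.171])-T[:3,3])*1000)
```

```text
9.0333 [ 0.52382264 -0.1854498   0.19117395] [-1.79958719e+02  4.89551652e-02 -1.41415444e+02] [ 0.03294911 -0.3169294  -3.41737372]
[ 0.42548177  0.02018072 20.17357994]
```

Emit:
step_arm --commands '[{"translation": [0.4,-0.4,6],"roll": 0},{"translation": [0,0,8],"roll": 0},{"translation": [0,0,5],"roll": 0},{"translation": [0,0,3],"roll": 0},{"translation": [0,0,3],"roll": 0},{"translation": [0,0,2],"roll": 0},{"translation": [0,0,2],"roll": 0},{"translation": [0,0,0],"roll": 0}]'

```text
time: 9.7
tool_pos: [0.523, -0.1862, 0.1614]
tool_rot: [3.141, -0.0, -2.468]
contact_force: [-0.6, 0.2, -0.6]
opening: 0.0218
grip_force: 45.0
```

Meshed about 10 mm deep with no resistance. Continuing down.

Emit:
step_arm --commands '[{"translation": [0,0,2],"roll": 0},{"translation": [0,0,3],"roll": 0},{"translation": [0,0,3],"roll": 0},{"translation": [0,0,3],"roll": 0},{"translation": [0,0,2],"roll": 0},{"translation": [0,0,1],"roll": 0},{"translation": [0,0,1],"roll": 0},{"translation": [0,0,0],"roll": 0},{"translation": [0,0,0],"roll": 0}]'

```text
time: 10.45
tool_pos: [0.5234, -0.1864, 0.1472]
tool_rot: [-3.141, 0.0, -2.468]
contact_force: [-0.7, 0.3, 6.0]
opening: 0.022
grip_force: 45.0
```

Emit:
step_arm --commands '[{"translation": [0,0,1],"roll": 0},{"translation": [0,0,1],"roll": 0},{"translation": [0,0,0],"roll": 0},{"translation": [0,0,0],"roll": 0}]'

```text
time: 10.78
tool_pos: [0.5234, -0.1864, 0.1452]
tool_rot: [-3.141, 0.0, -2.468]
contact_force: [-0.4, 0.9, 5.6]
opening: 0.0215
grip_force: 45.0
```

Emit:
step_arm --commands '[{"translation": [0,0,0.5],"roll": 0},{"translation": [0,0,0.5],"roll": 0},{"translation": [0,0,0],"roll": 0},{"translation": [0,0,0],"roll": 0}]'

```text
time: 11.12
tool_pos: [0.5235, -0.1865, 0.1448]
tool_rot: [-3.14, 0.001, -2.468]
contact_force: [-1.3, 0.9, 8.2]
opening: 0.0215
grip_force: 45.0
```

Emit:
step_arm --commands '[{"translation": [0,0,0.7],"roll": 0},{"translation": [0,0,0.7],"roll": 0},{"translation": [0,0,0],"roll": 0},{"translation": [0,0,0],"roll": 0},{"translation": [0,0,0],"roll": 0}]'

```text
time: 11.53
tool_pos: [0.5237, -0.1865, 0.1448]
tool_rot: [-3.139, 0.001, -2.468]
contact_force: [-3.5, 1.0, 18.3]
opening: 0.0212
grip_force: 45.0
```

Run:
```python
from h import *
im=read_camera("scene")[:,:,::-1];u,v=proj("scene",[.5235,-.186,.08])[0].astype(int)
cv2.imwrite("pics/fin.png",cv2.resize(im[v-70:v+60,u-70:u+70],None,fx=4,fy=4,interpolation=cv2.INTER_CUBIC))
o=observe();print(o["time"],o["contact_force"],o["qvel"].round(3))
```

```text
11.5833 [-3.51207782  1.89265099 18.35571678] [-0.001  0.     0.001 -0.    -0.     0.   ]
```

View pics/fin.png

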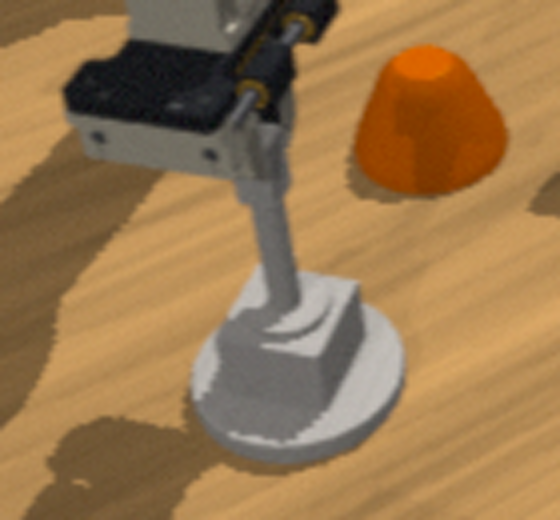

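The collar (crop 290,320) sits on the socket rim, with the stem upright, gripped and pressed.

```bash
python3 -c "
from cell import *
print(hand_in())"
```

```text
the job is handed in; nothing more can be done
None
```

The stem is seated in the lamp base with its collar on the socket rim. I handed it in at about 11.6 s with the stem still gripped at 45 N and pressed down with about 18 N; no verdict came back. The glue stick, shade, mug and mouse were not touched.

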